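Weighted print at the bottom of the carton

TASK

Three violet printed drums look exactly alike, but one has a steel slug inside and is much heavier than the two hollow ones. Heft them to find the heavy one, stand it upright on the floor of the open carton first, then stand one of the hollow drums squarely on top of it; set them down, do not drop them. The other hollow drum stays behind, standing on the bench outside the carton.

Things in the scene. Friction and masses are not known exactly. Their poses are not given: they have to be found in the camera images.
- drum_a: One of three identical-looking violet 3D-printed drums: an upright cylinder, 56 mm diameter, 40 mm high, finely ribbed side, flat ends, paler disc on top. Origin at the centre of its underside, z up its axis. One of the three weighs 0.44 to 0.60 kg, the other two 0.12 to 0.18 kg each; only lifting tells which. All start standing on the bench. A grip of about 25 N holds them.
- drum_b: Another of the three identical-looking violet drums; same size, origin and axes as drum_a. Its weight is to be found by lifting.
- drum_c: Another of the three identical-looking violet drums; same size, origin and axes as drum_a. Its weight is to be found by lifting.
- carton: Low open-topped white card tray carton, empty, fixed to the bench. Outside 168 x 168 mm, 50 mm high; walls and floor 4 mm thick (inside 160 x 160 mm, inner floor 4 mm above the bench). Origin at the centre of its underside; x and y along its sides, z up. A drum on its floor has its top 44 mm above the bench; a second one on top stands out of the carton.
Not all that is in view belongs to the job. What is shaped like the drum_b but green, turquoise or white is not meant.

How it is judged:
By the outcome, as a careful person would: the job done as asked, in the order asked, and still so for the second after the job is handed in, with the robot touching nothing.
It also fails if it takes over 70 s, if anything falls off the work surface, if the arm or the gripper's body presses on something with over 40 N, if the wrist force passes 120 N, or if a joint passes its speed limit or range.

ROBOT

A 6-joint arm with a two-finger parallel gripper is mounted at the origin on the work surface. World frame = base frame: x ahead of the robot, y to its left, z up, the work surface at z = 0. Lengths are in mm, angles in rad, forces in N, time in s.
With the tool pointing down it reaches from about 325 to 850 mm from the base axis. Payload 15.5 kg.
Tool frame: the origin (TCP) lies midway between the tips of the shut fingers; the grasp point (between the pads) lies env.grip_point_offset behind it (env.grip_point_offset is the distance from the TCP to the grasp point, in mm); z points along the fingers, y is the line along which they close (so a half turn about z gives the same grasp; the last joint's range is limited). The gripper opens to 91 mm and grips with 3 to 60 N. Pads are 32 mm wide; open, the fingers measure 118 mm over their backs; the gripper's body (76 mm by 178 mm) begins 60 mm behind the grasp point.
Start: joints at [-1.391, 0.494, 1.345, -0, 1.302, -0.096], TCP at [169.598, -601.551, 213.915] pointing down, gripper open.
Joint ranges: [-2.91, 2.91], [-0.82, 2.16], [0.22, 2.67], [-1.22, 4.37], [0.12, 2.79], [-3.08, 3.08]. Speed limits (rad/s): [1.89, 1.89, 2.57, 3.01, 3.01, 3.01].

INTERFACE

Orientations are given as a unit quaternion [w, x, y, z].
In Python, from plant import readout, viewer, order, env gives the robot as it stands.
- The arm moves only by the tool jog_arm, never from a script. Its argument "rows" is a list of rows, each an object with "hand": the closure in counts, from 0 (fully open) to 255 (shut); "slide": the shift along the tool's x, y, z in m, a list of three; "yaw": the turn about the tool's z in degrees. A call has 1 to 12 rows; each row is the pose to reach, as a shift and turn from the pose commanded when the call began, along the tool's axes at that moment; what a row does not reach only later rows make up. A row lasts 1/12 s, in which the tool goes at most 41.7 mm and 7.16 degrees, less where a joint would pass 70% of its speed; a pose out of reach is approached as far as the arm can. A call with a gripper value outside its range is refused whole. The fingers move at their own pace and stop on an object; the grip force is fixed at half the most. Time passes only in rows, so rows that repeat a pose let the fingers close. It gives the time, the measured TCP pose, the force, the opening and the grip force at its end, in the units of the state.
- readout.observe(): the state, without advancing time (a new reading comes with each control period).
- viewer.read_camera(name): name is "scene" or "top"; returns a dict with "frame" (400x640x3 uint8, red, green, blue), "fx", "fy", "cx", "cy" (pixels), "R" (3x3) and "t" (3): a world point X has camera coordinates R X + t. Camera axes: x right, y down, z forward; pixel columns grow to the right and rows downward; lengths in mm; the calibration is good to about 2 mm. A picture is of the moment at which its call begins. There is no depth.
- order.finish_job(): hands the job in; it is judged then, once.
The state is a dict: "time_s": time; "q": joint angles; "qvel": joint speeds; "joint_torque": joint torques, N m; "ee_pos": TCP position; "orientation": TCP orientation; "force": force on the tool from outside, world axes, zero at the start; "torque": the same for the moment, N m; "width": finger opening in mm; "grasp_force": force on a finger pad.
Only numpy, scipy, OpenCV 4.12 (cv2) and the standard library are available. Lean on these libraries where they do the work, as an engineer would, in place of code of your own. Each camera call takes 0.05 s, during which the arm holds its last target. There are 200 camera calls.

## Working session

There is one attempt and no reset: what is moved stays moved. The work goes in short steps, Python scripts to look and compute and a tool call to move; the robot and the scene stay as the last step left them, time stands still between calls to the robot, and variables do not carry over. Pictures are saved under pics/ and viewed, at most 10 in all, crops included, and the job is handed in when it is done.

Besides the shell and the picture viewer there is one more tool, called after ">>>" by a JSON object that holds its "op" and its "data", one argument or row to a line. jog_arm: Moves the arm, as the interface text tells. Its arguments: {"type":"object","properties":{"rows":{"type":"array","items":{"type":"object","properties":{"hand":{"type":"number"},"slide":{"type":"array","items":{"type":"number"}},"yaw":{"type":"number"}}}}},"required":["rows"]}

```bash
mkdir -p pics; ls; python3 - <<'E'
from plant import readout, viewer, order, env
import cv2
s=readout.observe();print(s, env.grip_point_offset)
for n in("scene","top"):
    c=viewer.read_camera(n);cv2.imwrite(f"pics/{n}0.png",c["frame"][:,:,::-1]);print(n,c["fx"],c["cx"],c["cy"],c["R"],c["t"])
E
```

```text
pics
{'time_s': 0.0, 'q': array([-1.39150283e+00,  4.94158682e-01,  1.34610928e+00, -9.81763920e-06,
        1.30252091e+00, -9.55112752e-02]), 'qvel': array([-0.00055539, -0.00025162,  0.00207138,  0.00068859, -0.00055467,
       -0.00172768]), 'joint_torque': array([ 1.99605420e-03, -8.78814483e+01, -3.81856441e+01,  7.10127060e-02,
        5.32613788e-02, -3.85912119e-05]), 'ee_pos': array([ 169.52525013, -601.17992146,  213.36091111]), 'orientation': array([-5.97385723e-04,  9.90574778e-01,  1.36971717e-01, -2.97764065e-05]), 'force': array([-0.32974153,  0.20055841,  0.13306742]), 'torque': array([-0.0491454 ,  0.0477148 ,  0.00100775]), 'grasp_force': 0.0, 'width': 91.25012987263203} 18.8
scene 393.7178560294802 320.729910762747 201.76169599445518 [[ 0.82092541  0.57096981  0.00865695]
 [ 0.4900407  -0.69662284 -0.52400071]
 [-0.29315795  0.43440775 -0.85167383]] [-407.792677   -286.42472847 1047.4885287 ]
top 387.61681077616316 322.6050997634325 197.79439006934555 [[-0.02708236 -0.9996285   0.00306681]
 [-0.98653381  0.02623231 -0.1614401 ]
 [ 0.16129967 -0.00739769 -0.98687775]] [-58.34487828 545.30004438 750.28442652]
```

View pics/scene0.png

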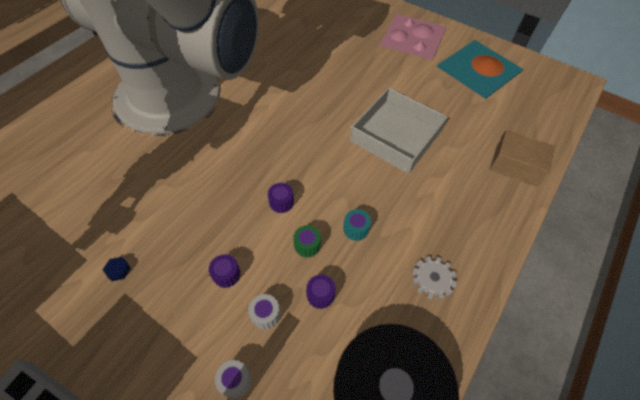

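View pics/top0.png

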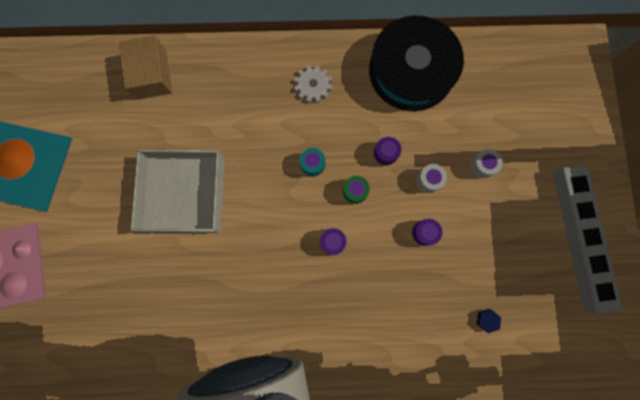

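The violet-bodied drums are at top-image pixels (388,150), (333,241) and (427,232). The lookalikes with violet discs are turquoise (312,162), green (356,189), and white (432,178) and (488,162). They don't fit, because their bodies aren't violet. I'll measure and confirm with a crop.

```bash
cat > h.py <<'E'
import numpy as np, cv2
from plant import readout, viewer
def ray(c,u,v,z):
    R=np.array(c["R"]);t=np.array(c["t"]);o=-R.T@t
    d=R.T@np.array([(u-c["cx"])/c["fx"],(v-c["cy"])/c["fy"],1]);return o+d*(z-o[2])/d[2]
def proj(c,X):
    p=np.array(c["R"])@X+np.array(c["t"]);return np.array([c["fx"]*p[0]/p[2]+c["cx"],c["fy"]*p[1]/p[2]+c["cy"]])
def blobs(c,lo=(125,70,40),hi=(150,255,255),amin=60):
    m=cv2.inRange(cv2.cvtColor(c["frame"],cv2.COLOR_RGB2HSV),np.array(lo),np.array(hi))
    n,_,st,ce=cv2.connectedComponentsWithStats(m)
    return [(ce[i],st[i]) for i in range(1,n) if st[i][4]>amin]
def circ(x,y,z,r=28):
    a=np.linspace(0,2*np.pi,60);return np.c_[x+r*np.cos(a),y+r*np.sin(a),0*a+z]
def drumc(c,x,y,z0=0): # predicted silhouette centroid
    P=np.array([proj(c,p) for z in(z0,z0+40) for p in circ(x,y,z)],np.float32)
    M=cv2.moments(cv2.convexHull(P));return np.array([M["m10"]/M["m00"],M["m01"]/M["m00"]]),M["m00"]
def locate(c,uv,z0=0):
    X=ray(c,*uv,z0+20)
    for _ in range(5): X=X+ray(c,*uv,z0+20)-ray(c,*drumc(c,X[0],X[1],z0)[0],z0+20)
    return X
E
python3 - <<'E'
from h import *
for n in("top","scene"):
    c=viewer.read_camera(n);print(n)
    for ce,st in blobs(c):
        X=locate(c,ce);print(ce.round(1),st,X.round(1),round(drumc(c,X[0],X[1])[1]))
    if n=="top":
        cv2.imwrite("pics/crop.png",cv2.resize(c["frame"][130:270,280:510,::-1],None,fx=3.4,fy=3.4,interpolation=cv2.INTER_CUBIC))
        for p in [(137,151),(222,151),(220,233),(132,232)]: print(p,ray(c,*p,50).round(1))
    else:
        for p in [(391,92),(448,123),(407,168),(352,128)]: print(p,ray(c,*p,50).round(1))
E
```

```text
top
[387.2 150.1] [374 137  27  28 550] [ 647.4 -214.7   20. ] 670
[312.1 159.4] [305 153  15  14 170] [630.8 -53.   20. ] 645
[489.2 161.2] [482 154  15  15 177] [ 617.3 -432.2   20. ] 760
[433.4 176.3] [426 169  15  15 174] [ 587.2 -310.    20. ] 705
[356.4 187.9] [349 181  16  15 191] [ 566.2 -145.    20. ] 641
[427.4 231.9] [413 219  29  26 588] [ 469.7 -288.6   20. ] 713
[332.4 241.4] [320 229  26  26 539] [454.8 -90.6  20. ] 610
(137, 151) [651.1 309.1  50. ]
(222, 151) [646.5 133.1  50. ]
(220, 233) [476.6 134.6  50. ]
(132, 232) [483.4 310.7  50. ]
scene
[280.5 197.1] [268 183  25  30 603] [454.4 -92.6  20. ] 696
[357.1 220. ] [350 214  15  13 162] [621.  -45.1  20. ] 736
[306.6 236.6] [299 230  16  14 182] [ 556.9 -137.4   20. ] 765
[224.2 270.4] [209 255  31  32 762] [ 468.8 -288.9   20. ] 874
[320.6 290.9] [307 274  29  34 773] [ 645.9 -215.2   20. ] 869
[263.1 308.3] [255 300  18  18 246] [ 578.  -303.4   20. ] 926
[231.1 377.1] [222 367  20  21 326] [ 608.2 -425.    20. ] 1137
(391, 92) [502.4 300.   50. ]
(448, 123) [664.6 287.2  50. ]
(407, 168) [648.  113.4  50. ]
(352, 128) [486.8 142.1  50. ]
```

View pics/crop.png

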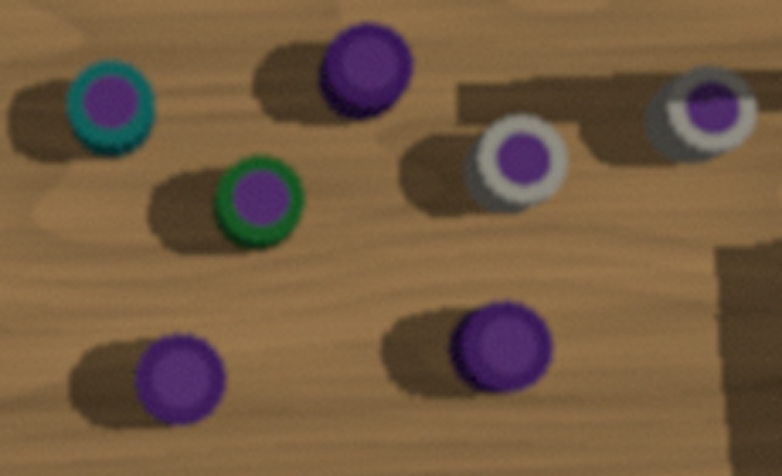

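The crop confirms it: all-violet bodies at top pixels (388,150), (333,241) and (427,232). The two cameras agree within 2 mm: P1 (647,-215), P2 (469,-289), P3 (455,-91.5). I'll go above P2 and align the tool with the world axes.

>>> {"op": "jog_arm", "data": {
  "rows": [
    {"slide":[0.3734,-0.2191,0.09],"yaw":15.7,"hand":0},
    {"slide":[0.3734,-0.2191,0.09],"yaw":15.7,"hand":0},
    {"slide":[0.3734,-0.2191,0.09],"yaw":15.7,"hand":0},
    {"slide":[0.3734,-0.2191,0.09],"yaw":15.7,"hand":0},
    {"slide":[0.3734,-0.2191,0.09],"yaw":15.7,"hand":0},
    {"slide":[0.3734,-0.2191,0.09],"yaw":15.7,"hand":0},
    {"slide":[0.3734,-0.2191,0.09],"yaw":15.7,"hand":0},
    {"slide":[0.3734,-0.2191,0.09],"yaw":15.7,"hand":0},
    {"slide":[0.3734,-0.2191,0.09],"yaw":15.7,"hand":0},
    {"slide":[0.3734,-0.2191,0.09],"yaw":15.7,"hand":0},
    {"slide":[0.3734,-0.2191,0.09],"yaw":15.7,"hand":0},
    {"slide":[0.3734,-0.2191,0.09],"yaw":15.7,"hand":0}
  ]
}}

```text
time_s: 1.2
ee_pos: [472.0, -285.3, 122.8]
orientation: [-0.001, 1.0, 0.002, -0.0]
force: [-0.3, 0.4, 0.6]
width: 91.3
grasp_force: 0.0
```

```bash
python3 - <<'E'
from h import *
s=readout.observe();print(s["time_s"],s["ee_pos"].round(1),s["orientation"].round(4),s["force"].round(2))
c=viewer.read_camera("top")
f=c["frame"];hsv=cv2.cvtColor(f,cv2.COLOR_RGB2HSV)
m=cv2.inRange(hsv,np.array((0,0,90)),np.array((179,70,255)));m[:,:110]=0;m[:,250:]=0;m[:130]=0;m[250:]=0
n,l,st,ce=cv2.connectedComponentsWithStats(m);i=1+st[1:,4].argmax();print(st[i])
r=cv2.minAreaRect(np.argwhere(l==i)[:,::-1].astype(np.float32));b=cv2.boxPoints(r);print(r)
for p in b: print(p,ray(c,*p,50).round(1))
def pred(x,y,z,h):return [proj(c,np.array([x+a*h,y+b*h,z])).round(1) for a,b in((1,1),(1,-1),(-1,-1),(-1,1))]
print(pred(564.5,222,50,84),pred(564.5,222,0,84))
E
```

```text
1.2 [ 472.  -285.3  122.8] [-8.0e-04  1.0e+00  2.3e-03 -3.0e-04] [-0.33  0.36  0.65]
[ 131  150   93   82 4419]
((177.0, 190.5), (81.0, 92.0), 90.0)
[131. 150.] [653.6 321.7  50. ]
[223. 150.] [648.6 131.   50. ]
[223. 231.] [480.5 128.6  50. ]
[131. 231.] [485.4 312.8  50. ]
[array([138.4, 152.2]), array([219.6, 150.1]), array([218.3, 231.1]), array([134.3, 233.4])] [array([149. , 158.5]), array([225.5, 156.6]), array([224.5, 232.9]), array([145.5, 235. ])]
```

The predicted carton corners match the picture, so its centre is near (565,221). Next I descend around P2 (TCP to about 6 mm).

>>> {"op": "jog_arm", "data": {
  "rows": [
    {"slide":[0,0,0.03],"hand":0},
    {"slide":[0,0,0.06],"hand":0},
    {"slide":[0,0,0.07],"hand":0},
    {"slide":[0,0,0.07],"hand":0},
    {"slide":[0,0,0.07],"hand":0}
  ]
}}

```text
validation failed for argument at $.ro...
```

```bash
python3 - <<'E'
from h import *
s=readout.observe();print(s["time_s"],s["ee_pos"].round(1),s["orientation"].round(4),s["force"].round(2))
for n in("top","scene"):
    c=viewer.read_camera(n);cv2.imwrite(f"pics/{n}1.png",cv2.resize(c["frame"][150:330,300:520,::-1] if n=="top" else c["frame"][160:340,120:340,::-1],None,fx=3,fy=3))
E
```

```text
1.25 [ 470.7 -287.2  123.2] [-4.0e-04  1.0e+00  2.2e-03 -4.0e-04] [-0.38 -0.44  0.31]
```

View pics/scene1.png

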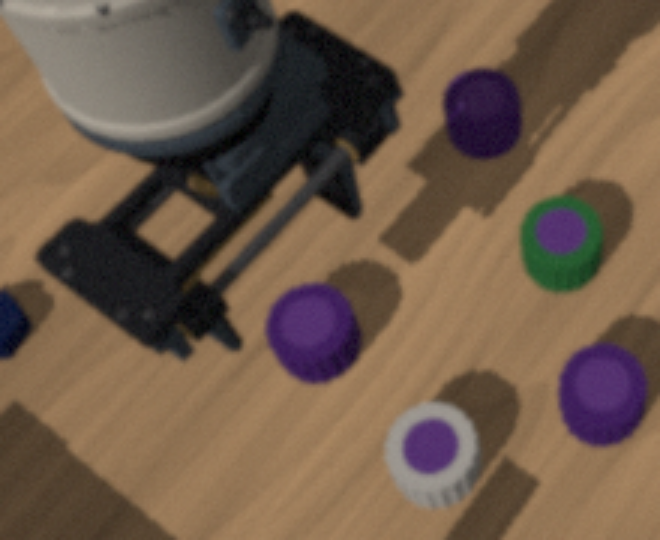

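The move was refused, probably because the yaw field was missing. The picture shows the gripper still hovering over P2 with its fingers along y, and P2 undisturbed at crop (313,332). I'll send the move again with yaw included.

>>> {"op": "jog_arm", "data": {
  "rows": [
    {"slide":[0,0,0.03],"yaw":0,"hand":0},
    {"slide":[0,0,0.06],"yaw":0,"hand":0},
    {"slide":[0,0,0.07],"yaw":0,"hand":0},
    {"slide":[0,0,0.07],"yaw":0,"hand":0},
    {"slide":[0,0,0.07],"yaw":0,"hand":0}
  ]
}}

```text
time_s: 1.77
ee_pos: [469.1, -290.0, 54.4]
orientation: [-0.0, 1.0, -0.0, -0.0]
force: [0.5, -0.1, 1.3]
width: 90.9
grasp_force: 0.0
```

>>> {"op": "jog_arm", "data": {
  "rows": [
    {"slide":[0,0,0.025],"yaw":0,"hand":0},
    {"slide":[0,0,0.04],"yaw":0,"hand":0},
    {"slide":[0,0,0.048],"yaw":0,"hand":0},
    {"slide":[0,0,0.048],"yaw":0,"hand":0},
    {"slide":[0,0,0.048],"yaw":0,"hand":255},
    {"slide":[0,0,0.048],"yaw":0,"hand":255},
    {"slide":[0,0,0.048],"yaw":0,"hand":255},
    {"slide":[0,0,0.048],"yaw":0,"hand":255},
    {"slide":[0,0,0.048],"yaw":0,"hand":255},
    {"slide":[0,0,0.048],"yaw":0,"hand":255},
    {"slide":[0,0,0.048],"yaw":0,"hand":255}
  ]
}}

```text
time_s: 2.68
ee_pos: [469.7, -289.4, 6.3]
orientation: [0.0, 1.0, 0.0, 0.0]
force: [-0.7, -0.0, 6.5]
width: 55.6
grasp_force: 30.0
```

>>> {"op": "jog_arm", "data": {
  "rows": [
    {"slide":[0,0,-0.01],"yaw":0,"hand":255},
    {"slide":[0,0,-0.03],"yaw":0,"hand":255},
    {"slide":[0,0,-0.04],"yaw":0,"hand":255},
    {"slide":[0,0,-0.04],"yaw":0,"hand":255},
    {"slide":[0,0,-0.04],"yaw":0,"hand":255},
    {"slide":[0,0,-0.04],"yaw":0,"hand":255},
    {"slide":[0,0,-0.04],"yaw":0,"hand":255},
    {"slide":[0,0,-0.04],"yaw":0,"hand":255},
    {"slide":[0,0,-0.04],"yaw":0,"hand":255},
    {"slide":[0,0,-0.04],"yaw":0,"hand":255}
  ]
}}

```text
time_s: 3.52
ee_pos: [469.4, -289.2, 45.5]
orientation: [-0.0, 1.0, 0.0, -0.0]
force: [0.1, -0.5, -2.4]
width: 55.4
grasp_force: 30.0
```

```bash
python3 - <<'E'
from h import *
for i in range(3):
    s=readout.observe();print(s["time_s"],s["ee_pos"].round(1),s["force"].round(2),s["joint_torque"].round(2),s["width"])
    viewer.read_camera("top")
E
```

```text
3.5167 [ 469.4 -289.2   45.5] [ 0.09 -0.54 -2.38] [ 0.000e+00 -8.418e+01 -2.334e+01  6.000e-02 -4.000e-02 -0.000e+00] 55.365693942146486
3.5667 [ 469.4 -289.3   45.6] [-0.08 -0.56 -1.45] [ 0.000e+00 -8.414e+01 -2.336e+01  6.000e-02 -4.000e-02 -0.000e+00] 55.30073299687137
3.6167 [ 469.4 -289.3   45.7] [ 0.39  0.83 -0.98] [-0.000e+00 -8.412e+01 -2.337e+01  6.000e-02 -4.000e-02 -0.000e+00] 55.67971924128048
```

Force is about -1.6 N, so P2 is hollow. I'll set it back and try P3 (454.5,-91.5).

>>> {"op": "jog_arm", "data": {
  "rows": [
    {"slide":[0,0,0.02],"yaw":0,"hand":255},
    {"slide":[0,0,0.035],"yaw":0,"hand":255},
    {"slide":[0,0,0.04],"yaw":0,"hand":255},
    {"slide":[0,0,0.04],"yaw":0,"hand":255},
    {"slide":[0,0,0.04],"yaw":0,"hand":255},
    {"slide":[0,0,0.04],"yaw":0,"hand":0},
    {"slide":[0,0,0.04],"yaw":0,"hand":0},
    {"slide":[0,0,0.04],"yaw":0,"hand":0},
    {"slide":[0,0,0.04],"yaw":0,"hand":0},
    {"slide":[0,0,0.04],"yaw":0,"hand":0},
    {"slide":[0,0,0.0],"yaw":0,"hand":0},
    {"slide":[0,0,-0.04],"yaw":0,"hand":0}
  ]
}}

```text
time_s: 4.67
ee_pos: [468.2, -288.4, 85.2]
orientation: [-0.002, 1.0, 0.0, -0.002]
force: [1.3, 0.1, 0.1]
width: 90.9
grasp_force: 0.0
```

>>> {"op": "jog_arm", "data": {
  "rows": [
    {"slide":[0,0,-0.02],"yaw":0,"hand":0},
    {"slide":[-0.015,-0.198,-0.02],"yaw":0,"hand":0},
    {"slide":[-0.015,-0.198,-0.02],"yaw":0,"hand":0},
    {"slide":[-0.015,-0.198,-0.02],"yaw":0,"hand":0},
    {"slide":[-0.015,-0.198,-0.02],"yaw":0,"hand":0},
    {"slide":[-0.015,-0.198,-0.02],"yaw":0,"hand":0},
    {"slide":[-0.015,-0.198,-0.02],"yaw":0,"hand":0},
    {"slide":[-0.015,-0.198,-0.02],"yaw":0,"hand":0},
    {"slide":[-0.015,-0.198,-0.02],"yaw":0,"hand":0}
  ]
}}

```text
time_s: 5.42
ee_pos: [454.8, -91.7, 106.1]
orientation: [0.0, 1.0, 0.001, 0.0]
force: [0.1, -0.4, 0.2]
width: 91.0
grasp_force: 0.0
```

>>> {"op": "jog_arm", "data": {
  "rows": [
    {"slide":[0,0,0.03],"yaw":0,"hand":0},
    {"slide":[0,0,0.06],"yaw":0,"hand":0},
    {"slide":[0,0,0.085],"yaw":0,"hand":0},
    {"slide":[0,0,0.099],"yaw":0,"hand":0},
    {"slide":[0,0,0.099],"yaw":0,"hand":0},
    {"slide":[0,0,0.099],"yaw":0,"hand":255},
    {"slide":[0,0,0.099],"yaw":0,"hand":255},
    {"slide":[0,0,0.099],"yaw":0,"hand":255},
    {"slide":[0,0,0.099],"yaw":0,"hand":255},
    {"slide":[0,0,0.099],"yaw":0,"hand":255},
    {"slide":[0,0,0.099],"yaw":0,"hand":255},
    {"slide":[0,0,0.099],"yaw":0,"hand":255}
  ]
}}

```text
time_s: 6.42
ee_pos: [454.7, -91.5, 7.5]
orientation: [0.0, 1.0, 0.0, 0.001]
force: [-1.3, -1.5, 9.8]
width: 55.4
grasp_force: 30.0
```

>>> {"op": "jog_arm", "data": {
  "rows": [
    {"slide":[0,0,-0.01],"yaw":0,"hand":255},
    {"slide":[0,0,-0.03],"yaw":0,"hand":255},
    {"slide":[0,0,-0.04],"yaw":0,"hand":255},
    {"slide":[0,0,-0.04],"yaw":0,"hand":255},
    {"slide":[0,0,-0.04],"yaw":0,"hand":255},
    {"slide":[0,0,-0.04],"yaw":0,"hand":255},
    {"slide":[0,0,-0.04],"yaw":0,"hand":255},
    {"slide":[0,0,-0.04],"yaw":0,"hand":255},
    {"slide":[0,0,-0.04],"yaw":0,"hand":255},
    {"slide":[0,0,-0.04],"yaw":0,"hand":255}
  ]
}}

```text
time_s: 7.25
ee_pos: [454.2, -91.3, 46.6]
orientation: [-0.0, 1.0, 0.0, -0.0]
force: [-1.1, -0.6, -1.3]
width: 55.7
grasp_force: 30.0
```

```bash
python3 - <<'E'
from h import *
for i in range(3):
    s=readout.observe();print(s["time_s"],s["ee_pos"].round(1),s["force"].round(2),s["width"])
    viewer.read_camera("top")
E
```

```text
7.25 [454.2 -91.3  46.6] [-1.08 -0.57 -1.32] 55.68007618749195
7.3 [454.3 -91.3  46.7] [ 0.19 -0.23 -1.69] 55.72839545917507
7.35 [454.3 -91.3  46.7] [-0.35  0.26 -1.59] 55.6124661643129
```

Hollow again, so P1 should be the heavy one; I'll check by lifting it.

>>> {"op": "jog_arm", "data": {
  "rows": [
    {"slide":[0,0,0.02],"yaw":0,"hand":255},
    {"slide":[0,0,0.035],"yaw":0,"hand":255},
    {"slide":[0,0,0.04],"yaw":0,"hand":255},
    {"slide":[0,0,0.04],"yaw":0,"hand":255},
    {"slide":[0,0,0.04],"yaw":0,"hand":255},
    {"slide":[0,0,0.04],"yaw":0,"hand":0},
    {"slide":[0,0,0.04],"yaw":0,"hand":0},
    {"slide":[0,0,0.04],"yaw":0,"hand":0},
    {"slide":[0,0,0.04],"yaw":0,"hand":0},
    {"slide":[0,0,0.04],"yaw":0,"hand":0},
    {"slide":[0,0,0.0],"yaw":0,"hand":0},
    {"slide":[0,0,-0.04],"yaw":0,"hand":0}
  ]
}}

```text
time_s: 8.4
ee_pos: [452.8, -90.8, 86.2]
orientation: [-0.001, 1.0, 0.0, -0.003]
force: [1.1, -0.4, 0.5]
width: 91.3
grasp_force: 0.0
```

>>> {"op": "jog_arm", "data": {
  "rows": [
    {"slide":[0,0,-0.02],"yaw":0,"hand":0},
    {"slide":[0.192,0.1237,-0.02],"yaw":0,"hand":0},
    {"slide":[0.192,0.1237,-0.02],"yaw":0,"hand":0},
    {"slide":[0.192,0.1237,-0.02],"yaw":0,"hand":0},
    {"slide":[0.192,0.1237,-0.02],"yaw":0,"hand":0},
    {"slide":[0.192,0.1237,-0.02],"yaw":0,"hand":0},
    {"slide":[0.192,0.1237,-0.02],"yaw":0,"hand":0},
    {"slide":[0.192,0.1237,-0.02],"yaw":0,"hand":0},
    {"slide":[0.192,0.1237,-0.02],"yaw":0,"hand":0},
    {"slide":[0.192,0.1237,-0.02],"yaw":0,"hand":0}
  ]
}}

```text
time_s: 9.23
ee_pos: [645.5, -214.3, 106.5]
orientation: [-0.0, 1.0, 0.0, -0.001]
force: [-0.4, 0.1, 0.5]
width: 91.2
grasp_force: 0.0
```

>>> {"op": "jog_arm", "data": {
  "rows": [
    {"slide":[0,0,0.03],"yaw":0,"hand":0},
    {"slide":[0,0,0.06],"yaw":0,"hand":0},
    {"slide":[0,0,0.085],"yaw":0,"hand":0},
    {"slide":[0,0,0.1],"yaw":0,"hand":0},
    {"slide":[0,0,0.1],"yaw":0,"hand":0},
    {"slide":[0,0,0.1],"yaw":0,"hand":255},
    {"slide":[0,0,0.1],"yaw":0,"hand":255},
    {"slide":[0,0,0.1],"yaw":0,"hand":255},
    {"slide":[0,0,0.1],"yaw":0,"hand":255},
    {"slide":[0,0,0.1],"yaw":0,"hand":255},
    {"slide":[0,0,0.1],"yaw":0,"hand":255},
    {"slide":[0,0,0.1],"yaw":0,"hand":255}
  ]
}}

```text
time_s: 10.23
ee_pos: [646.8, -215.2, 7.7]
orientation: [0.0, 1.0, 0.0, 0.0]
force: [-0.9, 0.2, 7.1]
width: 55.3
grasp_force: 30.0
```

>>> {"op": "jog_arm", "data": {
  "rows": [
    {"slide":[0,0,-0.01],"yaw":0,"hand":255},
    {"slide":[0,0,-0.03],"yaw":0,"hand":255},
    {"slide":[0,0,-0.05],"yaw":0,"hand":255},
    {"slide":[0,0,-0.08],"yaw":0,"hand":255},
    {"slide":[0,0,-0.11],"yaw":0,"hand":255},
    {"slide":[0,0,-0.12],"yaw":0,"hand":255},
    {"slide":[0,0,-0.12],"yaw":0,"hand":255},
    {"slide":[0,0,-0.12],"yaw":0,"hand":255},
    {"slide":[0,0,-0.12],"yaw":0,"hand":255},
    {"slide":[0,0,-0.12],"yaw":0,"hand":255},
    {"slide":[0,0,-0.12],"yaw":0,"hand":255}
  ]
}}

```text
time_s: 11.15
ee_pos: [645.7, -214.6, 125.2]
orientation: [-0.001, 1.0, 0.0, -0.001]
force: [-0.2, -0.3, -5.1]
width: 55.6
grasp_force: 30.0
```

```bash
python3 - <<'E'
from h import *
for i in range(3):
    s=readout.observe();print(s["time_s"],s["ee_pos"].round(1),s["force"].round(2),s["width"])
    viewer.read_camera("top")
E
```

```text
11.15 [ 645.7 -214.6  125.2] [-0.2  -0.29 -5.1 ] 55.584263888423635
11.2 [ 645.9 -214.7  125.6] [ 0.46  0.5  -4.81] 55.428569098026806
11.25 [ 646.1 -214.7  125.9] [ 0.94  0.04 -4.29] 55.5123695648687
```

P1 reads about -4.8 N, so it is the heavy drum. I'll carry it over the carton.

>>> {"op": "jog_arm", "data": {
  "rows": [
    {"slide":[-0.004,-0.02,0],"yaw":0,"hand":255},
    {"slide":[-0.01,-0.055,0],"yaw":0,"hand":255},
    {"slide":[-0.018,-0.095,0],"yaw":0,"hand":255},
    {"slide":[-0.025,-0.135,0],"yaw":0,"hand":255},
    {"slide":[-0.033,-0.175,0],"yaw":0,"hand":255},
    {"slide":[-0.04,-0.215,0],"yaw":0,"hand":255},
    {"slide":[-0.048,-0.255,0],"yaw":0,"hand":255},
    {"slide":[-0.055,-0.295,0],"yaw":0,"hand":255},
    {"slide":[-0.063,-0.335,0],"yaw":0,"hand":255},
    {"slide":[-0.07,-0.375,0],"yaw":0,"hand":255},
    {"slide":[-0.077,-0.41,0],"yaw":0,"hand":255},
    {"slide":[-0.0817,-0.43,0],"yaw":0,"hand":255}
  ]
}}

```text
time_s: 12.3
ee_pos: [563.4, 218.7, 126.9]
orientation: [-0.0, 1.0, 0.001, 0.0]
force: [0.5, -1.0, -4.4]
width: 55.7
grasp_force: 30.0
```

>>> {"op": "jog_arm", "data": {
  "rows": [
    {"slide":[0,-0.006,0],"yaw":0,"hand":255},
    {"slide":[0,-0.006,0],"yaw":0,"hand":255},
    {"slide":[0,-0.006,0],"yaw":0,"hand":255},
    {"slide":[0,-0.006,0],"yaw":0,"hand":255}
  ]
}}

```text
time_s: 12.63
ee_pos: [564.8, 219.9, 126.8]
orientation: [0.0, 1.0, -0.0, -0.0]
force: [0.8, -0.7, -5.1]
width: 55.6
grasp_force: 30.0
```

```bash
python3 - <<'E'
from h import *
s=readout.observe();print(s["time_s"],s["ee_pos"].round(1),s["orientation"].round(4),s["q"].round(2),s["force"].round(2),s["width"])
o=[viewer.read_camera(n)["frame"][:,:,::-1] for n in("top","scene")]
cv2.imwrite("pics/b.png",np.vstack([cv2.resize(o[0][130:260,90:280],None,fx=3,fy=2.3),cv2.resize(o[1][50:180,310:500],None,fx=3,fy=2.3)]))
E
```

```text
12.6333 [564.8 219.9 126.8] [ 1.e-04  1.e+00 -1.e-04 -0.e+00] [ 0.27  0.56  1.49 -0.    1.09  1.84] [ 0.81 -0.71 -5.12] 55.631063835378804
```

View pics/b.png

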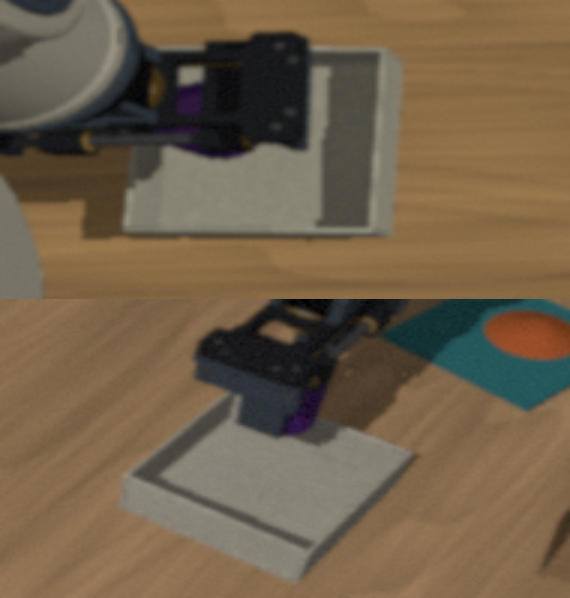

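The drum hangs over the carton in both views, with the offset in the top view explained by its height. I'll lower in stages: the drum's underside is about 7.5 mm below the TCP, so contact comes at TCP z of about 11.7.

>>> {"op": "jog_arm", "data": {
  "rows": [
    {"slide":[0,0,0.02],"yaw":0,"hand":255},
    {"slide":[0,0,0.05],"yaw":0,"hand":255},
    {"slide":[0,0,0.08],"yaw":0,"hand":255},
    {"slide":[0,0,0.1],"yaw":0,"hand":255},
    {"slide":[0,0,0.108],"yaw":0,"hand":255},
    {"slide":[0,0,0.112],"yaw":0,"hand":255},
    {"slide":[0,0,0.112],"yaw":0,"hand":255},
    {"slide":[0,0,0.112],"yaw":0,"hand":255},
    {"slide":[0,0,0.112],"yaw":0,"hand":255}
  ]
}}

```text
time_s: 13.48
ee_pos: [565.4, 221.2, 16.3]
orientation: [-0.0, 1.0, 0.0, 0.001]
force: [0.4, -0.1, -4.0]
width: 55.4
grasp_force: 30.0
```

>>> {"op": "jog_arm", "data": {
  "rows": [
    {"slide":[0,0,0.001],"yaw":0,"hand":255},
    {"slide":[0,0,0.002],"yaw":0,"hand":255},
    {"slide":[0,0,0.002],"yaw":0,"hand":255},
    {"slide":[0,0,0.002],"yaw":0,"hand":255}
  ]
}}

```text
time_s: 13.82
ee_pos: [564.5, 221.1, 13.1]
orientation: [-0.0, 1.0, 0.0, 0.0]
force: [0.4, 0.3, -4.3]
width: 55.8
grasp_force: 30.0
```

>>> {"op": "jog_arm", "data": {
  "rows": [
    {"slide":[0,0,0.001],"yaw":0,"hand":255},
    {"slide":[0,0,0.001],"yaw":0,"hand":255},
    {"slide":[0,0,0.001],"yaw":0,"hand":255}
  ]
}}

```text
time_s: 14.07
ee_pos: [564.4, 221.0, 11.8]
orientation: [0.0, 1.0, 0.0, -0.0]
force: [-0.2, 0.6, -4.2]
width: 55.7
grasp_force: 30.0
```

>>> {"op": "jog_arm", "data": {
  "rows": [
    {"slide":[0,0,0.001],"yaw":0,"hand":255},
    {"slide":[0,0,0.001],"yaw":0,"hand":255},
    {"slide":[0,0,0.001],"yaw":0,"hand":255}
  ]
}}

```text
time_s: 14.32
ee_pos: [564.5, 221.0, 11.6]
orientation: [-0.0, 1.0, 0.0, 0.0]
force: [-4.5, -1.0, 10.4]
width: 55.6
grasp_force: 30.0
```

Contact at TCP z = 11.6, as expected. I'll release and rise.

>>> {"op": "jog_arm", "data": {
  "rows": [
    {"slide":[0,0,-0.0005],"yaw":0,"hand":0},
    {"slide":[0,0,-0.0005],"yaw":0,"hand":0},
    {"slide":[0,0,-0.0005],"yaw":0,"hand":0},
    {"slide":[0,0,-0.0005],"yaw":0,"hand":0},
    {"slide":[0,0,-0.0005],"yaw":0,"hand":0},
    {"slide":[0,0,-0.0005],"yaw":0,"hand":0},
    {"slide":[0,0,-0.03],"yaw":0,"hand":0},
    {"slide":[0,0,-0.07],"yaw":0,"hand":0},
    {"slide":[0,0,-0.1],"yaw":0,"hand":0},
    {"slide":[0,0,-0.12],"yaw":0,"hand":0},
    {"slide":[0,0,-0.12],"yaw":0,"hand":0}
  ]
}}

```text
time_s: 15.23
ee_pos: [566.7, 221.7, 135.4]
orientation: [-0.001, 1.0, 0.0, 0.003]
force: [0.3, 0.4, -0.6]
width: 90.9
grasp_force: 0.0
```

>>> {"op": "jog_arm", "data": {
  "rows": [
    {"slide":[-0.1105,0.3123,0],"yaw":0,"hand":0},
    {"slide":[-0.1105,0.3123,0],"yaw":0,"hand":0},
    {"slide":[-0.1105,0.3123,0],"yaw":0,"hand":0},
    {"slide":[-0.1105,0.3123,0],"yaw":0,"hand":0},
    {"slide":[-0.1105,0.3123,0],"yaw":0,"hand":0},
    {"slide":[-0.1105,0.3123,0],"yaw":0,"hand":0},
    {"slide":[-0.1105,0.3123,0],"yaw":0,"hand":0},
    {"slide":[-0.1105,0.3123,0],"yaw":0,"hand":0},
    {"slide":[-0.1105,0.3123,0],"yaw":0,"hand":0},
    {"slide":[-0.1105,0.3123,0],"yaw":0,"hand":0},
    {"slide":[-0.1105,0.3123,0],"yaw":0,"hand":0}
  ]
}}

```text
time_s: 16.15
ee_pos: [454.1, -91.3, 130.7]
orientation: [-0.0, 1.0, -0.0, -0.0]
force: [-1.1, 0.1, 0.1]
width: 91.0
grasp_force: 0.0
```

```bash
python3 - <<'E'
from h import *
s=readout.observe();print(s["time_s"],s["ee_pos"].round(1),s["orientation"].round(4),s["force"].round(2),s["width"])
for n in("top","scene"):
    c=viewer.read_camera(n);print(n)
    for ce,st in blobs(c):
        X=locate(c,ce);Y=locate(c,ce,4);print(ce.round(1),st,X.round(1),Y.round(1),round(drumc(c,X[0],X[1])[1]))
    if n=="scene":
        a=cv2.resize(c["frame"][50:300,200:500,::-1],None,fx=2.3,fy=2.3);cv2.imwrite("pics/s2.png",a)
E
```

```text
16.15 [454.1 -91.3 130.7] [-2.e-04  1.e+00 -1.e-04 -2.e-04] [-1.06  0.1   0.06] 90.95562975252221
top
[489.2 161.2] [482 154  15  15 175] [ 617.2 -432.2   20. ] [ 616.2 -430.4   24. ] 760
[434.2 173.8] [427 169  14  11 101] [ 592.6 -312.1   20. ] [ 591.7 -310.9   24. ] 706
[181.4 193.4] [166 180  32  27 671] [564.6 224.3  20. ] [563.9 222.8  24. ] 743
scene
[395.2 129.1] [384 116  24  27 517] [562.3 223.9  20. ] [563.5 220.4  24. ] 575
[280.7 196.6] [268 183  26  29 606] [454.  -91.2  20. ] [455.9 -93.   24. ] 695
[357.1 220. ] [350 214  15  13 163] [621. -45.  20.] [621.9 -47.1  24. ] 736
[306.5 236.6] [299 230  16  14 184] [ 556.7 -137.5   20. ] [ 557.9 -139.1   24. ] 765
[224.  270.4] [209 255  31  32 768] [ 468.5 -289.1   20. ] [ 470.2 -289.9   24. ] 874
[263.1 308.4] [255 300  18  18 244] [ 578.1 -303.5   20. ] [ 579.2 -304.1   24. ] 926
[231.1 377.1] [222 367  20  22 326] [ 608.2 -425.1   20. ] [ 609.1 -425.1   24. ] 1137
```

View pics/s2.png

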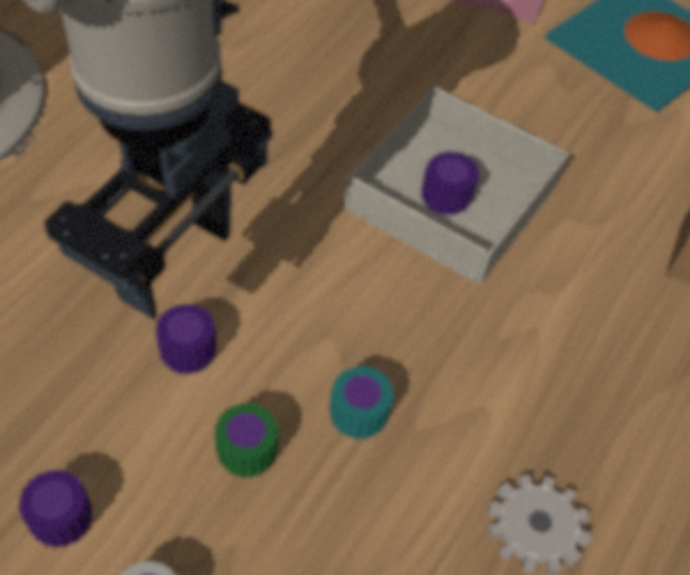

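The heavy drum stands upright in the carton, at crop (450,183), which is about (564,221.5). P3 is still at (454,-91.2). Next I grasp P3.

>>> {"op": "jog_arm", "data": {
  "rows": [
    {"slide":[0,0,0.03],"yaw":0,"hand":0},
    {"slide":[0,0,0.065],"yaw":0,"hand":0},
    {"slide":[0,0,0.095],"yaw":0,"hand":0},
    {"slide":[0,0,0.115],"yaw":0,"hand":0},
    {"slide":[0,0,0.124],"yaw":0,"hand":0},
    {"slide":[0,0,0.124],"yaw":0,"hand":0},
    {"slide":[0,0,0.124],"yaw":0,"hand":255},
    {"slide":[0,0,0.124],"yaw":0,"hand":255},
    {"slide":[0,0,0.124],"yaw":0,"hand":255},
    {"slide":[0,0,0.124],"yaw":0,"hand":255},
    {"slide":[0,0,0.124],"yaw":0,"hand":255},
    {"slide":[0,0,0.124],"yaw":0,"hand":255}
  ]
}}

```text
time_s: 17.25
ee_pos: [454.5, -91.5, 7.4]
orientation: [0.0, 1.0, 0.0, 0.0]
force: [-0.7, -0.4, 10.2]
width: 55.6
grasp_force: 30.0
```

>>> {"op": "jog_arm", "data": {
  "rows": [
    {"slide":[0,0,0],"yaw":0,"hand":255},
    {"slide":[0,0,-0.01],"yaw":0,"hand":255},
    {"slide":[0,0,-0.03],"yaw":0,"hand":255},
    {"slide":[0,0,-0.05],"yaw":0,"hand":255},
    {"slide":[0,0,-0.08],"yaw":0,"hand":255},
    {"slide":[0,0,-0.11],"yaw":0,"hand":255},
    {"slide":[0,0,-0.13],"yaw":0,"hand":255},
    {"slide":[0,0,-0.14],"yaw":0,"hand":255},
    {"slide":[0,0,-0.14],"yaw":0,"hand":255},
    {"slide":[0,0,-0.14],"yaw":0,"hand":255}
  ]
}}

```text
time_s: 18.08
ee_pos: [454.2, -91.4, 147.0]
orientation: [0.0, 1.0, 0.0, 0.0]
force: [0.1, -0.3, -1.4]
width: 55.4
grasp_force: 30.0
```

>>> {"op": "jog_arm", "data": {
  "rows": [
    {"slide":[0.01,-0.03,0],"yaw":0,"hand":255},
    {"slide":[0.022,-0.065,0],"yaw":0,"hand":255},
    {"slide":[0.035,-0.1,0],"yaw":0,"hand":255},
    {"slide":[0.048,-0.138,0],"yaw":0,"hand":255},
    {"slide":[0.06,-0.175,0],"yaw":0,"hand":255},
    {"slide":[0.073,-0.21,0],"yaw":0,"hand":255},
    {"slide":[0.085,-0.245,0],"yaw":0,"hand":255},
    {"slide":[0.097,-0.275,0],"yaw":0,"hand":255},
    {"slide":[0.106,-0.3,0],"yaw":0,"hand":255},
    {"slide":[0.1105,-0.3123,0],"yaw":0,"hand":255},
    {"slide":[0.1105,-0.3123,0],"yaw":0,"hand":255},
    {"slide":[0.1105,-0.3123,0],"yaw":0,"hand":255}
  ]
}}

```text
time_s: 19.08
ee_pos: [563.6, 220.8, 145.5]
orientation: [0.0, 1.0, 0.001, -0.001]
force: [0.2, -0.1, -1.6]
width: 55.5
grasp_force: 30.0
```

>>> {"op": "jog_arm", "data": {
  "rows": [
    {"slide":[0,0,0.02],"yaw":0,"hand":255},
    {"slide":[0,0,0.045],"yaw":0,"hand":255},
    {"slide":[0,0,0.07],"yaw":0,"hand":255},
    {"slide":[0,0,0.083],"yaw":0,"hand":255},
    {"slide":[0,0,0.09],"yaw":0,"hand":255},
    {"slide":[0,0,0.09],"yaw":0,"hand":255},
    {"slide":[0,0,0.09],"yaw":0,"hand":255},
    {"slide":[0,0,0.09],"yaw":0,"hand":255},
    {"slide":[0,0,0.09],"yaw":0,"hand":255}
  ]
}}

```text
time_s: 19.83
ee_pos: [565.1, 221.0, 58.0]
orientation: [-0.0, 1.0, 0.0, 0.001]
force: [-0.2, -0.3, -1.2]
width: 55.6
grasp_force: 30.0
```

```bash
python3 - <<'E'
from h import *
s=readout.observe();print(s["time_s"],s["ee_pos"].round(1),s["force"].round(2))
o=[viewer.read_camera(n)["frame"][:,:,::-1] for n in("top","scene")]
cv2.imwrite("pics/b2.png",np.hstack([cv2.resize(o[0][150:240,120:230],None,fx=3.6,fy=3.6),cv2.resize(o[1][80:170,345:455],None,fx=3.6,fy=3.6)]))
E
```

```text
19.8333 [565.1 221.   58. ] [-0.17 -0.28 -1.16]
```

View pics/b2.png

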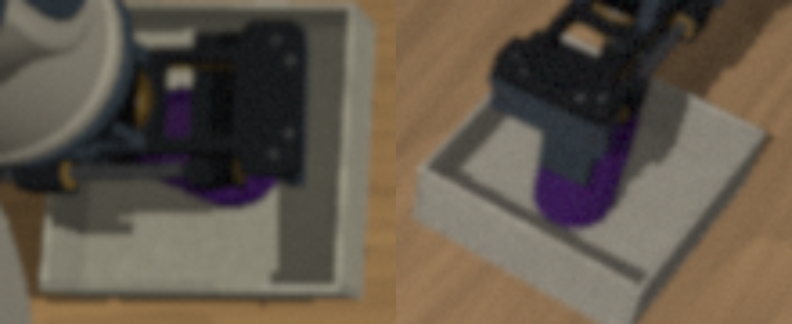

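The held drum lines up over the lower one; in the right view the violet column is continuous around (590,190). I'll lower the last few mm.

>>> {"op": "jog_arm", "data": {
  "rows": [
    {"slide":[0,0,0.002],"yaw":0,"hand":255},
    {"slide":[0,0,0.004],"yaw":0,"hand":255},
    {"slide":[0,0,0.005],"yaw":0,"hand":255},
    {"slide":[0,0,0.005],"yaw":0,"hand":255},
    {"slide":[0,0,0.005],"yaw":0,"hand":255}
  ]
}}

```text
time_s: 20.35
ee_pos: [564.4, 221.0, 51.8]
orientation: [0.0, 1.0, 0.0, -0.0]
force: [0.6, -0.6, -1.8]
width: 55.5
grasp_force: 30.0
```

>>> {"op": "jog_arm", "data": {
  "rows": [
    {"slide":[0,0,0.001],"yaw":0,"hand":255},
    {"slide":[0,0,0.001],"yaw":0,"hand":255},
    {"slide":[0,0,0.001],"yaw":0,"hand":255}
  ]
}}

```text
time_s: 20.6
ee_pos: [564.5, 221.1, 51.5]
orientation: [-0.0, 1.0, 0.0, 0.0]
force: [-2.4, -0.3, 8.6]
width: 55.4
grasp_force: 30.0
```

Contact is at the expected height. I'll release and rise.

>>> {"op": "jog_arm", "data": {
  "rows": [
    {"slide":[0,0,-0.0007],"yaw":0,"hand":255},
    {"slide":[0,0,-0.0007],"yaw":0,"hand":0},
    {"slide":[0,0,-0.0007],"yaw":0,"hand":0},
    {"slide":[0,0,-0.0007],"yaw":0,"hand":0},
    {"slide":[0,0,-0.0007],"yaw":0,"hand":0},
    {"slide":[0,0,-0.0007],"yaw":0,"hand":0},
    {"slide":[0,0,-0.0007],"yaw":0,"hand":0},
    {"slide":[0,0,-0.025],"yaw":0,"hand":0},
    {"slide":[0,0,-0.06],"yaw":0,"hand":0},
    {"slide":[0,0,-0.09],"yaw":0,"hand":0},
    {"slide":[0,0,-0.1],"yaw":0,"hand":0}
  ]
}}

```text
time_s: 21.52
ee_pos: [566.2, 221.5, 155.2]
orientation: [-0.001, 1.0, 0.0, 0.003]
force: [0.6, 0.5, 0.5]
width: 91.2
grasp_force: 0.0
```

>>> {"op": "jog_arm", "data": {
  "rows": [
    {"slide":[-0.08,0.2,0],"yaw":0,"hand":0},
    {"slide":[-0.08,0.2,0],"yaw":0,"hand":0},
    {"slide":[-0.08,0.2,0],"yaw":0,"hand":0},
    {"slide":[-0.08,0.2,0],"yaw":0,"hand":0},
    {"slide":[-0.08,0.2,0],"yaw":0,"hand":0},
    {"slide":[-0.08,0.2,0],"yaw":0,"hand":0},
    {"slide":[-0.08,0.2,0],"yaw":0,"hand":0},
    {"slide":[-0.08,0.2,0],"yaw":0,"hand":0}
  ]
}}

```text
time_s: 22.18
ee_pos: [484.9, 20.9, 151.0]
orientation: [-0.0, 1.0, -0.0, 0.0]
force: [0.8, 0.4, 0.0]
width: 91.1
grasp_force: 0.0
```

```bash
python3 - <<'E'
from h import *
s=readout.observe();print(s["time_s"],s["ee_pos"].round(1),s["force"].round(2),s["width"])
o=[]
for n in("top","scene"):
    c=viewer.read_camera(n);o.append(c["frame"][:,:,::-1])
    print(n,[(ce.round(1),st) for ce,st in blobs(c,amin=400)])
    P=np.array([proj(c,p) for z in(4,84) for p in circ(564.3,221,z)],np.float32);print(cv2.boundingRect(P))
cv2.imwrite("pics/b3.png",np.hstack([cv2.resize(o[0][150:240,120:230],None,fx=3.6,fy=3.6),cv2.resize(o[1][80:170,345:455],None,fx=3.6,fy=3.6)]))
E
```

```text
22.1833 [484.9  20.9 151. ] [0.78 0.39 0.04] 91.10524922744291
top [(array([427.5, 231.9]), array([413, 219,  29,  26, 585], dtype=int32))]
(157, 173, 42, 35)
scene [(array([396.8, 122.9]), array([384, 104,  28,  39, 812], dtype=int32)), (array([223.9, 270.4]), array([209, 255,  31,  32, 762], dtype=int32))]
(382, 102, 31, 42)
```

View pics/b3.png

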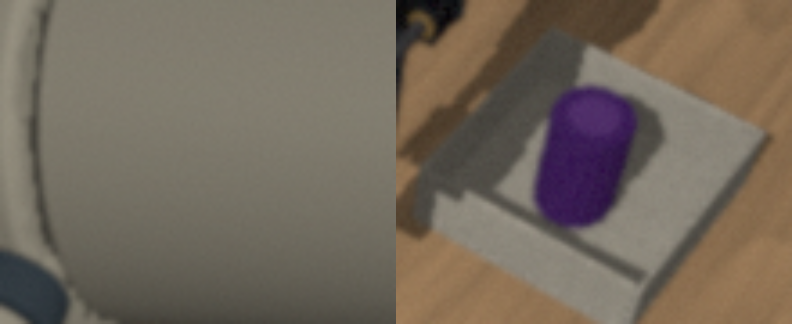

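The scene view shows the two drums stacked squarely as one straight column, and its outline matches the prediction. P2 stands on the bench, and the arm is clear. I'll hand it in.

```bash
python3 -c "
from plant import order
print(order.finish_job())"
```

```text
the job is handed in; nothing more can be done
None
```

The heavy drum stands on the carton floor with a hollow drum squarely on top, the other hollow drum is still standing on the bench, and I handed the job in at about 22 s.

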